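# Slide the order book out over the edge of the riser

### The job

The order book lies flat on the low wooden display riser and cannot be got hold of. With the fingertips, push it along the riser toward the front edge (the one facing the robot) until about 45 mm of it sticks out over that edge, square to it, so that the next person can take it from below; leave it lying there. Only push it: do not lift it, tip it or let it fall, and leave the keypad beside it, the small card box and the round tin where they are.

Things in the scene. Friction and masses are not known exactly. Their poses are not given: they have to be found in the camera images.
- riser: Low display riser of light wood, fixed to the counter: a board 260 mm deep (x) by 360 mm wide (y), 18 mm thick, on two side panels, top 70 mm above the counter, plain flat top without rims. Origin under its centre at counter level; its +x points from the front edge to the back (away from the robot, within 0.3 rad), +y to its left end.
- riser_edge (a point): Middle of the riser's front edge, on the level of its top; axes as the riser's. The book overhangs when its front edge lies at negative x in this frame.
- order_book: The order book: a blue notebook lying flat and loose on the riser, in either its left or its right half, turned up to 0.3 rad from the riser's axes. 148 mm long (x), 98 mm wide (y, from -51 to +47 mm), 11 mm thick (the spiral binding stands out 3 mm more), 0.10 to 0.21 kg. Origin at its underside, midway along its length; its -x end is the front one, nearer the robot. Too wide for a gripper; friction holds it where it is left.
- book_front (a point): Middle of the order book's front (-x) edge, half-way up its thickness (5.5 mm above the riser's top while it lies flat); axes as the book's.
- book_centre (a point): Centre of the order book, half-way up its thickness, 74 mm behind book_front; axes as the book's.
- keypad: Bystander: black numeric keypad, 132 mm (x) by 88 mm (y), up to 24 mm high, lying loose on the other half of the riser beside the book. Origin under its centre. To be left alone.
- tag_box: Bystander: small light blue card box, 60 x 85 x 45 mm high, loose on the counter to the right of the riser. Origin under its centre. To be left alone.
- button_tin: Bystander: round grey-green tin, 70 mm in diameter, 46 mm high, loose on the counter to the right of the riser. Origin under its centre. To be left alone.
There are look-alikes about, which are no part of the job. There is more than one size of the order_book; the job needs the larger.

How it is judged:
At the end, for the whole second after the job is handed in: The order book lies still and flat on the riser, its front edge 34 to 56 mm out over the riser's front edge and square to it within 8 degrees (0.14 rad) (x of book_front in the frame of riser_edge between -0.056 and -0.034 m and angle between the x axis of order_book and the x axis of riser, either way round below 0.14 rad and angle between order_book's own z axis and vertical below 0.04 rad and z of book_front in the frame of riser_edge between 0.001 and 0.01 m and linear speed of order_book below 0.01 m/s); the robot touches nothing.
It fails at once if the order book is lifted off the riser (more than 12 mm) (z of book_centre in the frame of riser_edge above 0.0175 m).
It fails at once if the order book drops off the riser (z of book_centre in the frame of riser_edge below -0.006 m).
It fails at once if the order book is tipped up (more than 0.2 rad) (angle between order_book's own z axis and vertical above 0.2 rad).
It fails at once if the keypad, the small card box or the round tin is moved more than 15 mm (distance of any of keypad, tag_box, button_tin from where it was at the start of the episode above 0.015 m).
It also fails if it takes over 38 s, if anything falls off the work surface, if the arm or the gripper's body presses on something with over 40 N, if the wrist force passes 120 N, or if a joint passes its speed limit or range.

### The arm

A 6-joint arm with a two-finger parallel gripper is mounted at the origin on a cart in front of the work surface, level with it; the furniture and walls round the work are solid. World frame = base frame: x ahead of the robot, y to its left, z up, the work surface at z = 0. Lengths are in m, angles in rad, forces in N, time in s.
With the tool pointing down it reaches from about 0.35 to 0.775 m from the base axis. Payload 7.3 kg.
Tool frame: the origin (TCP) lies midway between the tips of the shut fingers; the grasp point (between the pads) lies grasp_offset behind it (grasp_offset is the distance from the TCP to the grasp point, in m); z points along the fingers, y is the line along which they close (so a half turn about z gives the same grasp; the last joint's range is limited). The gripper opens to 92 mm and grips with 3 to 60 N. Pads are 19 mm wide; open, the fingers measure 130 mm over their backs; the gripper's body (75 mm by 190 mm) begins 47 mm behind the grasp point.
Start: joints at [1.031, 0.342, 1.524, -0, 1.275, -0.146], TCP at [0.201, 0.485, 0.227] pointing down, gripper open.
Joint ranges: [-2.53, 2.53], [-0.77, 2.02], [0.04, 2.7], [-1, 4.14], [0.28, 2.66], [-3.11, 3.11]. Speed limits (rad/s): [2.57, 2.57, 3.14, 3.14, 3.14, 3.14].

### API

Orientations are given as [roll, pitch, yaw] about the fixed x, y, z axes, in that order (R = Rz(yaw) Ry(pitch) Rx(roll)).
In Python, from cell import * gives the robot as it stands.
- The arm moves only by the tool step_arm, never from a script. Its argument "plan" is a list of rows, each a list of 5 numbers: the closure, from -1 (fully open) to 1 (shut), then the shift along the tool's x, y, z in m, then the turn about the tool's z in rad. In form: [[hand, x, y, z, twist], ...]. A call has 1 to 20 rows; each row is the pose to reach, as a shift and turn from the pose commanded when the call began, along the tool's axes at that moment; what a row does not reach only later rows make up. A row lasts 1/8 s, in which the tool goes at most 62.5 mm and 10.7 degrees, less where a joint would pass 70% of its speed; a pose out of reach is approached as far as the arm can. A call with a gripper value outside its range is refused whole. The fingers move at their own pace and stop on an object; "grip_force" is the grip in N (left out, the last holds). Time passes only in rows, so rows that repeat a pose let the fingers close. It gives the time, the measured TCP pose, the force, the opening and the grip force at its end, in the units of the state.
- observe(): the state, without advancing time (a new reading comes with each control period).
- read_camera(name): name is "scene" or "side" or "wrist"; returns a dict with "img" (384x512x3 uint8, red, green, blue), "range_z" (384x512 float32, m along the optical axis (not along the pixel's ray), 0 where there is no reading), "fx", "fy", "cx", "cy" (pixels), "R" (3x3) and "t" (3): a world point X has camera coordinates R X + t; the wrist camera has in their place "T_tool_cam" (4x4, takes a point from camera to tool coordinates, whose origin is the TCP and whose axes are the flange's). Camera axes: x right, y down, z forward; pixel columns grow to the right and rows downward; lengths in m; the calibration is good to about 2 mm. A picture is of the moment at which its call begins: read the wrist's pose just before it.
- hand_in(): hands the job in; it is judged then, once.
The state is a dict: "time": time; "qpos": joint angles; "qvel": joint speeds; "joint_efforts": joint torques, N m; "tool_pos": TCP position; "tool_rot": TCP orientation; "contact_force": force on the tool from outside, world axes, zero at the start; "torque": the same for the moment, N m; "opening": finger opening in m; "grip_force": force on a finger pad.
Only numpy, scipy, OpenCV 4.12 (cv2) and the standard library are available. Lean on these libraries where they do the work, as an engineer would, in place of code of your own. Each camera call takes 0.05 s, during which the arm holds its last target. There are 200 camera calls.

## Working session

There is one attempt and no reset: what is moved stays moved. The work goes in short steps, Python scripts to look and compute and a tool call to move; the robot and the scene stay as the last step left them, time stands still between calls to the robot, and variables do not carry over. Pictures are saved under pics/ and viewed, at most 10 in all, crops included, and the job is handed in when it is done.

Besides the shell and the picture viewer there is one more tool, called after "Request:" by a JSON object that holds its "name" and its "arguments", one argument or row to a line. step_arm: Moves the arm, as the interface text tells. Its arguments: {"type":"object","properties":{"plan":{"type":"array","items":{"type":"array","items":{"type":"number"}}},"grip_force":{"type":"number"}},"required":["plan"]}

```bash
mkdir -p pics; python3 - <<'E'
from cell import *
import cv2,numpy as np
s=observe();print(s['time'],s['tool_pos'],s['tool_rot'],s['opening'])
ims=[]
for n in("scene","side"):
    c=read_camera(n);np.savez(n+'0.npz',**c)
    cv2.imwrite(f'pics/{n}0.png',c['img'][:,:,::-1]);print(n,-c['R'].T@c['t'],c['fx'])
E
```

```text
0.0 [0.20120025 0.48446153 0.22602703] [-3.14000887e+00 -2.29037954e-04  2.74780954e+00] 0.09169514222390818
scene [-0.09105224 -0.04819769  0.76397538] 346.97755505750564
side [0.26239966 0.62186267 0.8495107 ] 448.5917408446749
```

View pics/scene0.png

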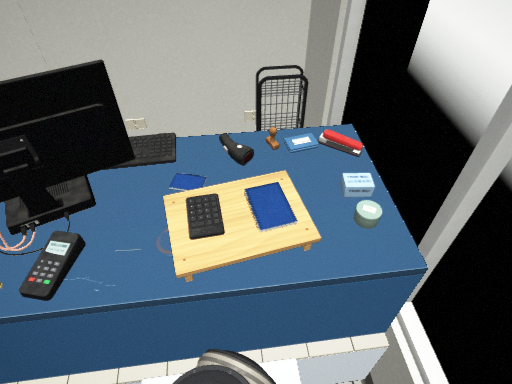

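View pics/side0.png

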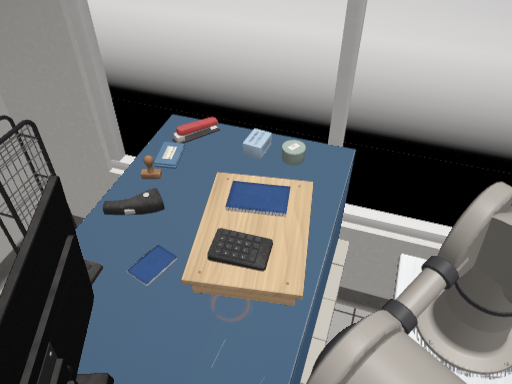

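The scene view shows the blue book at about (271,206) on the riser's right half. The keypad is at (205,215), the box at (358,184) and the tin at (368,213). The smaller book lies on the counter at (188,182).

```bash
cat >h.py <<'E'
import numpy as np,cv2
def cast(c,px,z):
    px=np.asarray(px,float).reshape(-1,2)
    d=np.c_[(px[:,0]-c['cx'])/c['fx'],(px[:,1]-c['cy'])/c['fy'],np.ones(len(px))]@c['R']
    o=-c['R'].T@c['t'];return (o+d*((z-o[2])/d[:,2])[:,None])[:,:2]
def world(c):
    v,u=np.mgrid[:384,:512];Z=c['range_z']
    P=np.stack([(u-c['cx'])/c['fx']*Z,(v-c['cy'])/c['fy']*Z,Z],-1)
    return (P-c['t'])@c['R']
def rect(P):
    (cx,cy),(w,h),a=cv2.minAreaRect(P.astype(np.float32));
    if w<h:w,h,a=h,w,a+90
    return np.round([cx,cy,w,h,np.deg2rad(a)],4)
def blob(m,near):
    m=cv2.morphologyEx(m.astype(np.uint8)*255,cv2.MORPH_OPEN,np.ones((3,3)))
    cs,_=cv2.findContours(m,cv2.RETR_EXTERNAL,cv2.CHAIN_APPROX_NONE)
    cs=[k for k in cs if cv2.contourArea(k)>60]
    return min(cs,key=lambda k:-cv2.pointPolygonTest(k,near,True))
def measure(c,name,bk,rs,bz=.081):
    hsv=cv2.cvtColor(c['img'],cv2.COLOR_RGB2HSV);W=world(c);out={}
    blue=(hsv[...,0]>100)&(hsv[...,0]<130)&(hsv[...,1]>120)
    on=(W[...,2]>.06)&(W[...,2]<.11)
    k=blob(blue&on,bk);m=np.zeros(blue.shape,np.uint8);cv2.drawContours(m,[k],-1,1,-1)
    print(name,'book z',np.median(W[m>0][:,2]),rect(cast(c,k,bz)))
    print(cv2.boxPoints(cv2.minAreaRect(cast(c,k,bz).astype(np.float32))).round(4).tolist())
    return m,W,hsv
E
python3 - <<'E'
from h import *
for n,bk in(("scene",(271,206)),("side",(260,198))):
    c=dict(np.load(n+'0.npz'));m,W,hsv=measure(c,n,bk,None)
    top=(abs(W[...,2]-.07)<.006)&(hsv[...,0]<30)&(hsv[...,1]>50)
    k=blob(top,(245,230) if n=="scene" else (280,205))
    P=cast(c,k,.07);print('riser',rect(P),np.median(W[top][:,2]))
    print(cv2.boxPoints(cv2.minAreaRect(P.astype(np.float32))).round(4).tolist())
    dark=(hsv[...,2]<70)&(W[...,2]>.075)&(W[...,2]<.11)
    k=blob(dark,(205,215) if n=="scene" else (240,249));print('keypad',rect(cast(c,k,.085)))
    print(cv2.boxPoints(cv2.minAreaRect(cast(c,k,.085).astype(np.float32))).round(4).tolist())
E
```

```text
scene book z 0.08033783777031578 [ 0.512  -0.1557  0.1476  0.0976  0.1746]
[[0.4309000074863434, -0.12049999833106995], [0.44780001044273376, -0.21660000085830688], [0.5932000279426575, -0.19099999964237213], [0.576200008392334, -0.09489999711513519]]
riser [ 0.4923 -0.0697  0.3578  0.2613  1.7395] 0.06906212811425583
[[0.3334999978542328, 0.08470000326633453], [0.3935999870300293, -0.2678999900817871], [0.6510999798774719, -0.2240999937057495], [0.5910999774932861, 0.12860000133514404]]
keypad [0.4949 0.0148 0.1384 0.0826 0.0768]
[[0.4228000044822693, 0.050700001418590546], [0.42910000681877136, -0.031599998474121094], [0.5670999884605408, -0.020999999716877937], [0.560699999332428, 0.06129999831318855]]
side book z 0.08087470582452863 [ 0.5112 -0.1567  0.1467  0.0953  0.1744]
[[0.4307999908924103, -0.12250000238418579], [0.447299987077713, -0.21629999577999115], [0.59170001745224, -0.19089999794960022], [0.5752000212669373, -0.09709999710321426]]
riser [ 0.4933 -0.0666  0.3621  0.2581  1.7405] 0.06954258596452584
[[0.33550000190734863, 0.09000000357627869], [0.396699994802475, -0.2667999863624573], [0.6510999798774719, -0.2231999933719635], [0.5899999737739563, 0.13359999656677246]]
keypad [0.5022 0.0409 0.1152 0.0535 0.0558]
[[0.4431999921798706, 0.06440000236034393], [0.44620001316070557, 0.010999999940395355], [0.5612000226974487, 0.017400000244379044], [0.5582000017166138, 0.07090000063180923]]
```

Both views agree to about 2 mm: the sizes match and the heights are right. The riser yaw is 0.169 and the book yaw 0.174, so the book is already square. Its front edge is about 60 mm inside the riser's front edge, so it needs a push of about 105 mm. First I'll hover behind the book with the fingers half open.

Request:
{"name": "step_arm", "arguments": {
  "plan": [
    [0,-0.05,-0.033,-0.02,-0.1],
    [0,-0.1,-0.067,-0.02,-0.2],
    [0,-0.15,-0.1,-0.02,-0.3],
    [0,-0.2,-0.134,-0.02,-0.4],
    [0,-0.25,-0.168,-0.02,-0.5],
    [0,-0.3,-0.202,-0.02,-0.568],
    [0,-0.35,-0.235,-0.02,-0.568],
    [0,-0.4,-0.269,-0.02,-0.568],
    [0,-0.45,-0.302,-0.02,-0.568],
    [0,-0.5,-0.336,-0.02,-0.568],
    [0,-0.55,-0.37,-0.02,-0.568],
    [0,-0.6,-0.403,-0.02,-0.568],
    [0,-0.62,-0.417,-0.02,-0.568],
    [0,-0.62,-0.417,-0.02,-0.568],
    [0,-0.62,-0.417,-0.02,-0.568],
    [0,-0.62,-0.417,-0.02,-0.568]
  ]
}}

```text
time: 2.1
tool_pos: [0.6136, -0.1369, 0.2471]
tool_rot: [3.141, 0.0, -2.966]
contact_force: [-0.3, -0.5, 0.3]
opening: 0.0458
grip_force: 0.0
```

Request:
{"name": "step_arm", "arguments": {
  "plan": [
    [0,0,-0.001,0.04,0.004],
    [0,0,-0.001,0.08,0.004],
    [0,0,-0.001,0.12,0.004],
    [0,0,-0.001,0.15,0.004],
    [0,0,-0.001,0.165,0.004],
    [0,0,-0.001,0.1725,0.004],
    [0,0,-0.001,0.1725,0.004],
    [0,0,-0.001,0.1725,0.004]
  ]
}}

```text
time: 3.1
tool_pos: [0.6148, -0.1393, 0.0755]
tool_rot: [-3.141, 0.002, -2.971]
contact_force: [0.3, -0.7, 0.4]
opening: 0.0457
grip_force: 0.0
```

```bash
python3 - <<'E'
from cell import *
from h import *
c=read_camera("side");np.savez('side1.npz',**c)
cv2.imwrite('pics/side1.png',cv2.resize(c['img'][120:320,160:360,::-1],(600,600)))
s=observe();print(s['tool_pos'],s['tool_rot'],s['contact_force'])
E
```

```text
[ 0.61476167 -0.13930053  0.07538934] [-3.14067842e+00  1.78825790e-03 -2.97137298e+00] [ 0.326911   -0.95011516 -0.00229625]
```

View pics/side1.png

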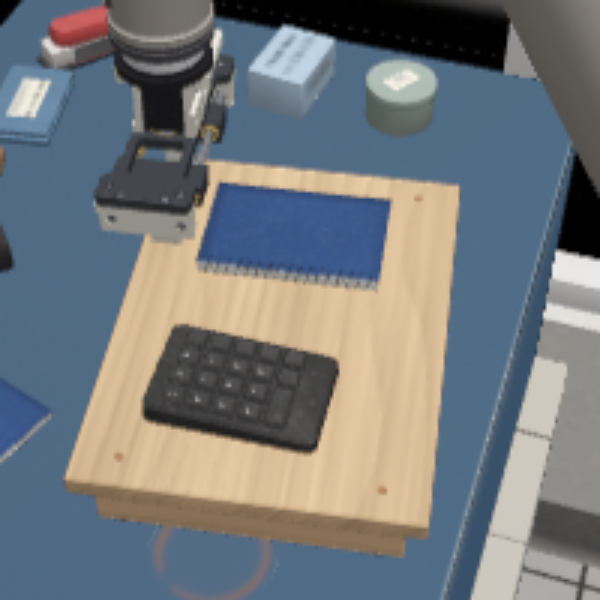

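The fingers are down behind the book's back edge, at about (205,215) in the crop, and clear of everything. I'll start a partial push.

Request:
{"name": "step_arm", "arguments": {
  "plan": [
    [0,0.006,0,0.001,0],
    [0,0.012,0,0.001,0],
    [0,0.016,0,0.001,0],
    [0,0.02,0,0.001,0],
    [0,0.024,0,0.001,0],
    [0,0.029,0,0.001,0],
    [0,0.034,0,0.001,0],
    [0,0.039,0,0.001,0],
    [0,0.044,0,0.001,0],
    [0,0.05,0,0.001,0],
    [0,0.056,0,0.001,0],
    [0,0.062,0,0.001,0],
    [0,0.068,0,0.001,0],
    [0,0.074,0,0.001,0],
    [0,0.08,0,0.001,0],
    [0,0.08,0,0.001,0],
    [0,0.08,0,0.001,0]
  ]
}}

```text
time: 5.28
tool_pos: [0.535, -0.1526, 0.073]
tool_rot: [3.141, -0.001, -2.971]
contact_force: [-0.6, -0.3, 1.0]
opening: 0.046
grip_force: 0.0
```

```bash
cat >m.py <<'E'
from cell import *
from h import *
import sys
s=observe();print(s['tool_pos'],s['contact_force'])
u=np.array([np.cos(.169),np.sin(.169)])
for n,bk in(("scene",(265,225)),("side",(280,205))):
    c=read_camera(n);np.savez(n+'n.npz',**c)
    cv2.imwrite(f'pics/{n}{sys.argv[1]}.png',cv2.resize(c['img'][120:320,160:360,::-1],(600,600)))
    measure(c,n,bk,None)
    hsv=cv2.cvtColor(c['img'],cv2.COLOR_RGB2HSV);W=world(c)
    m=(hsv[...,0]>100)&(hsv[...,0]<130)&(hsv[...,1]>120)&(W[...,2]>.06)&(W[...,2]<.11)
    P=cast(c,blob(m,bk),.081)-[.4928,-.068]
    x=P@u+.13;y=P@[-u[1],u[0]]
    f=[(x[(abs(y-y0)<.012)].min()) for y0 in(-.12,-.09,-.06)];print('front x at 3 y',np.round(f,4))
E
python3 m.py 2
```

```text
[ 0.53503765 -0.1526096   0.07302853] [-0.62287126 -0.2779471   1.01055806]
scene book z 0.08027197849674854 [ 0.4491 -0.1667  0.1481  0.098   0.1746]
[[0.3675999939441681, -0.13130000233650208], [0.3846000134944916, -0.22779999673366547], [0.5304999947547913, -0.2020999938249588], [0.5134999752044678, -0.1054999977350235]]
front x at 3 y [-0.0034 -0.0038 -0.0035]
side book z 0.08090293961793737 [ 0.4475 -0.1683  0.1472  0.0948  0.1792]
[[0.3666999936103821, -0.1348000019788742], [0.38359999656677246, -0.2281000018119812], [0.5284000039100647, -0.20180000364780426], [0.5115000009536743, -0.10859999805688858]]
front x at 3 y [-0.0038 -0.0051 -0.0047]
```

View pics/side2.png

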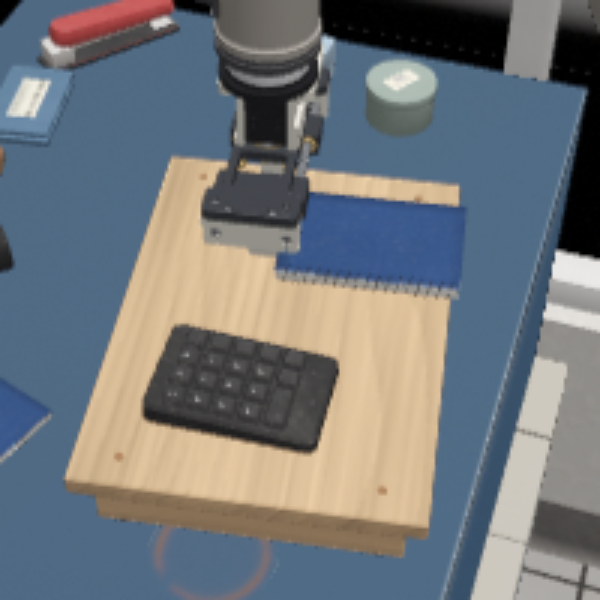

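The book has slid about 64 mm and is still square. Its front edge is now at about −4 mm, so 41 mm remain.

Request:
{"name": "step_arm", "arguments": {
  "plan": [
    [0,0.005,0,-0.001,0],
    [0,0.01,0,-0.001,0],
    [0,0.015,0,-0.001,0],
    [0,0.02,0,-0.001,0],
    [0,0.025,0,-0.001,0],
    [0,0.03,0,-0.001,0],
    [0,0.034,0,-0.001,0],
    [0,0.038,0,-0.001,0],
    [0,0.041,0,-0.001,0],
    [0,0.041,0,-0.001,0],
    [0,0.041,0,-0.001,0],
    [0,0.035,0,-0.001,0],
    [0,0.02,0,-0.001,0],
    [0,0.01,0,-0.001,0],
    [0,0.01,0,-0.02,0],
    [0,0.01,0,-0.06,0],
    [0,0.01,0,-0.1,0],
    [0,0.01,0,-0.1,0]
  ]
}}

```text
time: 7.62
tool_pos: [0.5274, -0.155, 0.1764]
tool_rot: [-3.138, 0.006, -2.971]
contact_force: [-0.3, -0.4, -0.8]
opening: 0.0459
grip_force: 0.0
```

```bash
sed -i 's/(265,225)/(273,238)/;s/(280,205)/(290,205)/' m.py; python3 m.py 3
```

```text
[ 0.52735817 -0.15496993  0.17636033] [-0.2514113  -0.39462352 -0.80560803]
scene book z 0.08034830308727185 [ 0.4093 -0.1737  0.1479  0.0979  0.1746]
[[0.328000009059906, -0.13840000331401825], [0.3449999988079071, -0.23479999601840973], [0.49070000648498535, -0.20909999310970306], [0.47369998693466187, -0.11270000040531158]]
front x at 3 y [-0.0434 -0.044  -0.044 ]
side book z 0.08086621503291226 [ 0.4088 -0.175   0.1474  0.0963  0.1919]
[[0.3273000121116638, -0.14180000126361847], [0.3456999957561493, -0.2363000065088272], [0.4903999865055084, -0.20819999277591705], [0.47200000286102295, -0.1137000024318695]]
front x at 3 y [-0.0436 -0.0445 -0.0452]
```

View pics/side3.png

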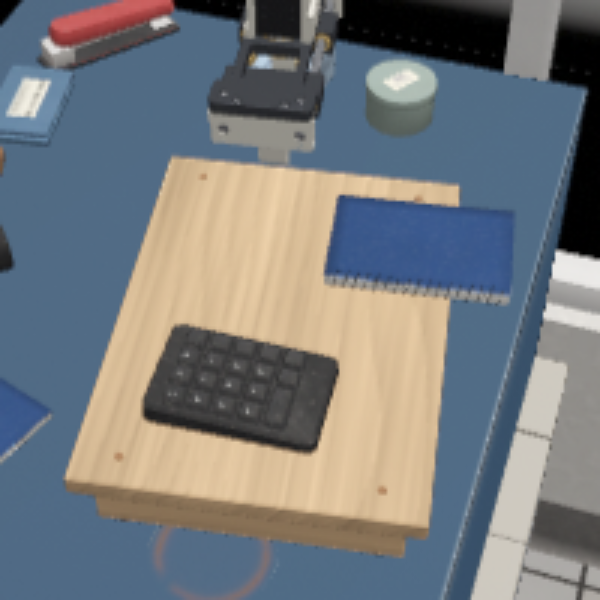

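The book overhangs by about 44 mm, square and flat, the hand is clear, and nothing else has moved.

```bash
python3 -c "
from cell import *
print(hand_in())"
```

```text
the job is handed in; nothing more can be done
None
```

The order book now lies flat on the riser, about 44 mm out over the front edge and square to it to within about 0.02 rad; the keypad and tin look undisturbed, the card box was hidden behind the arm in the last view, and the job is handed in (no verdict was returned).

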